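# Hang a dish carrier on the warming stage and clamp it with the hold-down lever

## Task

Mount the dish carrier on the warming stage: raise the hold-down lever on the stage's head fully, lower the carrier over the two upright pins so that both its knuckles drop fully home with its tongue under the raised foot, then press the lever fully down again so that the foot clamps the tongue, and let go. Keep the carrier level while you carry it, and do not disturb the bottle, the jar or the tip box.

Things in the scene. Friction and masses are not known exactly. Their poses are not given: they have to be found in the camera images.
- stage: Warming stage, fixed to the bench: a white slab 30 mm high, its front part 120 mm (x -50..+70) by 220 mm (y), a narrower rear part 100 mm wide back to x +190. Origin on the bench surface midway between the two pins; x points rearwards to the head, z up. A grey head overhangs its rear: x 95..190, y -32..+32, z 90..150 mm.
- pin_left (a point): Foot of the +y pin (stage x 0, y +86 mm), on the top of the stage's slab, 30 mm above the bench. Both pins are upright, steel, 9 mm in diameter and 18 mm tall, the top 6 mm tapered.
- pin_right (a point): Foot of the like -y pin (stage x 0, y -86 mm), on the top of the slab, 30 mm above the bench.
- lever_pivot (a point): Pivot of the lever, in the stage's frame at x 115, y 40, z 125 mm; the pivot axis lies along the stage's x.
- lever_ball (a point): Centre of the black ball end of the small lever on the head's +y side, 26 mm in diameter, 80 mm from the pivot on a 10 mm thick bar. It moves in the stage's y-z plane.
- lever (a joint): Lever angle: 0 = fully down (ball 0.25 rad below level, on the +y side of the head), 1.2 = fully up (0.95 rad above level). It stays where it is left (friction about 0.15 N m, some 2 N at the ball). It raises the foot 33 mm per rad. With the carrier in place it comes to its stop near 0.03, where the foot presses the tongue.
- foot: Hold-down foot hanging under the head at x 115, y 0 of the stage: a black pad 26 x 26 mm on a steel rod. Origin at the centre of the pad's underside, 37 mm above the bench with the lever down (1 mm lower than the top of a seated tongue) and 77 mm with the lever fully up.
- carrier_rib (a point): Point to grip on the dish carrier: on its upright grip rib, 45 mm above the carrier's underside; the rib is 12 mm thick (x), 60 mm long (y), its top 58 mm above the underside. Axes as the carrier's; when mounted they point as the stage's do.
- knuckle_left (a point): Centre of the +y knuckle's bore at the carrier's underside (carrier x 0, y +86 mm). Both knuckles are round, 24 mm across, 22 mm tall, with a 13 mm through bore.
- knuckle_right (a point): Centre of the -y knuckle's bore at the carrier's underside (carrier x 0, y -86 mm).
- carrier: Loose aluminium dish carrier, about 350 g, lying flat on the bench: plate 8 mm thick, 70 mm (x) by 156 mm (y), with a tongue 30 mm wide, 8 mm thick reaching along +x to 130 mm from the origin. A covered dish, 20 mm high over the underside, on either side of the rib; a knuckle at each end. Origin at the underside below the rib.
- bottle: Bystander: glass bottle 56 mm in diameter, 130 mm tall, standing in front of the carrier (about 120 mm from the rib); origin at the centre of its underside.
- jar: Bystander: plastic jar 60 mm in diameter, 70 mm tall, standing beside the carrier's tongue; origin at the centre of its underside.
- tipbox: Bystander: pipette tip box 60 x 90 mm, 45 mm high, in front of the stage; origin at the centre of its underside.
Not all that is in view belongs to the job. Of the things like the carrier, leave any that is black, brown or green; of the rest the smaller one is meant.

How it is judged:
By the outcome, as a careful person would: the job done as asked, in the order asked, and still so for the second after the job is handed in, with the robot touching nothing.
It also fails if it takes over 67 s, if anything falls off the work surface, if the arm or the gripper's body presses on something with over 40 N, if the wrist force passes 120 N, or if a joint passes its speed limit or range.

## Robot

A 7-joint arm with a two-finger parallel gripper is mounted at the origin on the work surface. World frame = base frame: x ahead of the robot, y to its left, z up, the work surface at z = 0. Lengths are in m, angles in rad, forces in N, time in s.
With the tool pointing down it reaches from about 0.4 to 0.9 m from the base axis. Payload 5.6 kg.
Tool frame: the origin (TCP) lies at the centre of the arm's flange, where the gripper is bolted on; the fingertips stand 190 mm ahead of it and the grasp point (between the pads) lies 171 mm ahead of it (finger_overhang is the distance from the TCP to the fingertips, in m); z points along the fingers, y is the line along which they close (so a half turn about z gives the same grasp; the last joint's range is limited). The gripper opens to 92 mm and grips with 3 to 60 N. Pads are 20 mm wide; open, the fingers measure 128 mm over their backs; the gripper's body (75 mm by 189 mm) begins 69 mm behind the grasp point.
Start: joints at [1.175, 0.468, -0.012, 1.603, 0.006, 1.071, -0.056], TCP at [0.225, -0.61, 0.405] pointing down, gripper open.
Joint ranges: [-2.53, 2.53], [-0.31, 2.02], [-1.57, 1.55], [0.28, 2.44], [-1.29, 4.43], [0.15, 1.84], [-2.92, 2.92]. Speed limits (rad/s): [2.57, 2.57, 3.14, 3.14, 3.14, 3.14, 3.14].

## Interface

Orientations are given as a unit quaternion [w, x, y, z].
In Python, from rig import observe, camera, hand_in, finger_overhang gives the robot as it stands.
- The arm moves only by the tool jog_arm, never from a script. Its arguments are lists of equal length, an entry for each row: "offset": the shift along the tool's x, y, z in cm, a list of three; "delta_rot": the turn, a rotation vector about the tool's x, y, z in rad, a list of three; "claw": the closure, from 0 (fully open) to 1 (shut). A call has 1 to 10 rows; each row shifts and turns the commanded pose from where the row before left it, along the tool's axes as they then stand; what a row does not reach is not made up. A row lasts 1/8 s, in which the tool goes at most 62.5 mm and 10.7 degrees, less where a joint would pass 70% of its speed; a pose out of reach is approached as far as the arm can. A call is refused whole if a number of a shift passes 6.25 or a number of a turn 0.188, either way. A call with a gripper value outside its range is refused whole. The fingers move at their own pace and stop on an object; "grip_force" is the grip in N (left out, the last holds). Time passes only in rows, so rows that do not move let the fingers close. It gives the time, the measured TCP pose, the force, the opening and the grip force at its end, in the units of the state.
- observe(): the state, without advancing time (a new reading comes with each control period).
- camera(name): name is "scene" or "top" or "wrist"; returns a dict with "pixels" (480x640x3 uint8, red, green, blue), "depth" (480x640 float32, m along the optical axis (not along the pixel's ray), 0 where there is no reading), "fx", "fy", "cx", "cy" (pixels), "cam_to_world" (4x4, takes a point from camera to world coordinates); the wrist camera has in their place "T_tool_cam" (4x4, takes a point from camera to tool coordinates, whose origin is the TCP and whose axes are the flange's). Camera axes: x right, y down, z forward; pixel columns grow to the right and rows downward; lengths in m; the calibration is good to about 2 mm. A picture is of the moment at which its call begins: read the wrist's pose just before it.
- hand_in(): hands the job in; it is judged then, once.
The state is a dict: "time_s": time; "joint_positions": joint angles; "joint_vel": joint speeds; "tau": joint torques, N m; "tcp_pos": TCP position; "tcp_rot": TCP orientation; "contact_force": force on the tool from outside, world axes, zero at the start; "wrist_torque": the same for the moment, N m; "grip_width": finger opening in m; "gripper_force": force on a finger pad.
Only numpy, scipy, OpenCV 4.12 (cv2) and the standard library are available. Lean on these libraries where they do the work, as an engineer would, in place of code of your own. Each camera call takes 0.05 s, during which the arm holds its last target. There are 200 camera calls.

## Working session

There is one attempt and no reset: what is moved stays moved. The work goes in short steps, Python scripts to look and compute and a tool call to move; the robot and the scene stay as the last step left them, time stands still between calls to the robot, and variables do not carry over. Pictures are saved under pics/ and viewed, at most 10 in all, crops included, and the job is handed in when it is done.

Besides the shell and the picture viewer there is one more tool, called after "Request:" as name(argument=value, ...) on one line, values as JSON. jog_arm: Moves the arm, as the interface text tells. Its arguments: {"type":"object","properties":{"offset":{"type":"array"},"delta_rot":{"type":"array"},"claw":{"type":"array"},"grip_force":{"type":"number"}},"required":["offset","delta_rot","claw"]}

```bash
mkdir -p pics; cat > h.py <<'E'
import numpy as np, cv2, pickle
from rig import observe, camera
def shot(n, tag):
    o=observe(); c=camera(n); c['o']=o
    pickle.dump(c,open(f'pics/{tag}.pkl','wb'))
    cv2.imwrite(f'pics/{tag}.png',c['pixels'][:,:,::-1]); return c
def load(tag): return pickle.load(open(f'pics/{tag}.pkl','rb'))
def R(q):
    from scipy.spatial.transform import Rotation
    return Rotation.from_quat([q[1],q[2],q[3],q[0]]).as_matrix()
def c2w(c):
    if 'cam_to_world' in c: return np.array(c['cam_to_world'])
    T=np.eye(4);T[:3,:3]=R(c['o']['tcp_rot']);T[:3,3]=c['o']['tcp_pos'];return T@np.array(c['T_tool_cam'])
def pt(c,u,v,z=None):
    """world point at pixel; by depth, or by the plane z"""
    M=c2w(c); d=np.array([(u-c['cx'])/c['fx'],(v-c['cy'])/c['fy'],1])
    r=M[:3,:3]@d; s=c['depth'][int(round(v)),int(round(u))] if z is None else (z-M[2,3])/r[2]
    return M[:3,3]+s*r
E
python3 - <<'E'
from h import *
np.set_printoptions(precision=3,suppress=True)
for n in('scene','top'):
    c=shot(n,n+'0'); print(c2w(c),c['fx'])
print(observe())
E
```

```text
[[ 0.078  0.64  -0.765  1.423]
 [ 0.997 -0.034  0.074  0.003]
 [ 0.022 -0.768 -0.64   0.908]
 [ 0.     0.     0.     1.   ]] 490.93980936679765
[[-0.009 -0.995  0.104  0.334]
 [-1.     0.009 -0.002  0.107]
 [ 0.001 -0.104 -0.995  1.654]
 [ 0.     0.     0.     1.   ]] 573.0481665690747
{'time_s': 0.1, 'joint_positions': array([ 1.175,  0.468, -0.012,  1.603,  0.006,  1.071, -0.056]), 'joint_vel': array([-0.001, -0.004,  0.   , -0.003,  0.001, -0.   ,  0.   ]), 'tau': array([  0.001, -52.165,  -0.012, -24.437,  -0.057,   0.014,   0.   ]), 'tcp_pos': array([ 0.224, -0.61 ,  0.404]), 'tcp_rot': array([-0.001,  0.984,  0.175, -0.   ]), 'contact_force': array([ 0.078, -0.539,  0.638]), 'wrist_torque': array([-0.012, -0.01 , -0.013]), 'gripper_force': 0.0, 'grip_width': 0.09199800185356542}
```

View pics/top0.png

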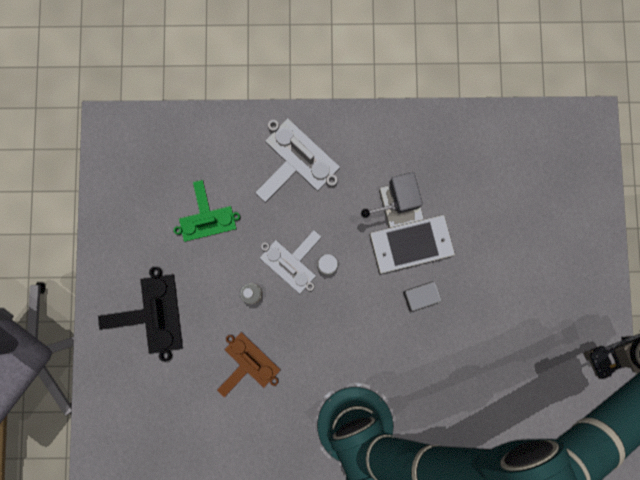

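View pics/scene0.png

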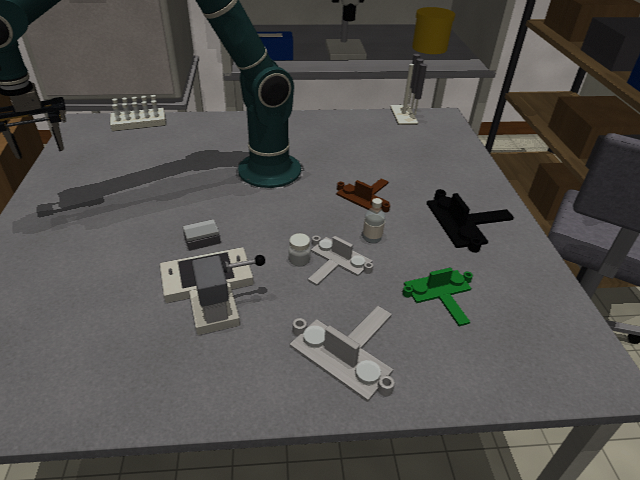

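```bash
python3 - <<'E'
from h import *
c=load('top0')['pixels'][165:315,250:460,::-1]
cv2.imwrite('pics/crop1.png',cv2.resize(c,(798,570),interpolation=cv2.INTER_CUBIC))
E
```

```text
(no output)
```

View pics/crop1.png

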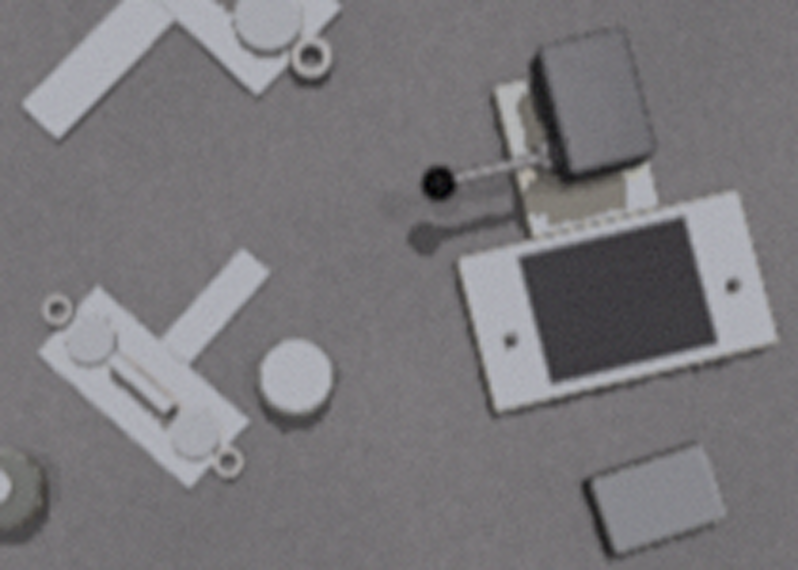

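```bash
python3 - <<'E'
from h import *
np.set_printoptions(precision=4,suppress=True)
c=load('top0')
P=lambda u,v,z:pt(c,250+(u+.5)/3.8-.5,165+(v+.5)/3.8-.5,z)
kl,kr,pl,pr=P(57,310,.022),P(229,461,.022),P(511,340,.045),P(733,285,.045)
for n,a,b in(('car',kl,kr),('stage',pl,pr)):
    d=a-b; print(n,(a+b)/2,np.linalg.norm(d),'yaw',np.arctan2(-d[0],d[1]))
print('ribtop',P(112,362,.058),P(172,410,.058),'ball',P(439,183,.105))
for n,u,v,z in(('bottle',5,490,.13),('jar',296,378,.07),('tip',655,500,.045),('tongue',255,262,.008)):print(n,P(u,v,z))
s=.5*(pl+pr);d=pl-pr;y=np.arctan2(-d[0],d[1])
Rz=np.array([[np.cos(y),-np.sin(y)],[np.sin(y),np.cos(y)]])
print('ball pred',s[:2]+Rz@[.115,.04+.08*np.cos(.25)],'z',.125-.08*np.sin(.25),'up',s[:2]+Rz@[.115,.04+.08*np.cos(.95)],.125+.08*np.sin(.95),'pivot',s[:2]+Rz@[.115,.04])
q=R(observe()['tcp_rot']);print(q)
w=camera('wrist');print(np.array(w['T_tool_cam']),w['fx'])
E
```

```text
car [0.4473 0.1841 0.022 ] 0.17235140161872908 yaw -0.7280279381889744
stage [ 0.4967 -0.1733  0.045 ] 0.17068964512727375 yaw 0.23419430831233648
ribtop [0.4621 0.2049 0.058 ] [0.4264 0.161  0.058 ] ball [ 0.5854 -0.0336  0.105 ]
bottle [0.3675 0.2752 0.13  ]
jar [0.4482 0.0701 0.07  ]
tip [ 0.3577 -0.1938  0.045 ]
tongue [0.5415 0.0989 0.008 ]
ball pred [ 0.5813 -0.0323] z 0.10520768325963817 up [ 0.5885 -0.0625] 0.1900732403831499 pivot [ 0.5993 -0.1077]
[[ 0.9384  0.3454 -0.0007]
 [ 0.3454 -0.9384  0.0014]
 [-0.0001 -0.0016 -1.    ]]
[[ 0.0001 -0.9677 -0.2522  0.0702]
 [ 1.      0.      0.0005  0.0001]
 [-0.0004 -0.2522  0.9677  0.0194]
 [ 0.      0.      0.      1.    ]] 391.7263255004781
```

The views show the white small carrier (knuckles at crop 57,310 and 229,461), the stage pins (511,340 / 733,285) and the lever ball (439,183), and the distances agree with the given sizes. I'll move above the ball.

Request:
jog_arm(offset=[[4.7, -3.7, 0], [4.7, -3.7, 0], [4.7, -3.7, 0], [4.7, -3.7, 0], [4.7, -3.7, 0], [4.7, -3.7, 0], [4.7, -3.7, 0], [4.7, -3.7, 0], [4.7, -3.7, 0], [4.7, -3.7, 0]], delta_rot=[[0, 0, 0], [0, 0, 0], [0, 0, 0], [0, 0, 0], [0, 0, 0], [0, 0, 0], [0, 0, 0], [0, 0, 0], [0, 0, 0], [0, 0, 0]], claw=[0, 0, 0, 0, 0, 0, 0, 0, 0, 0])

```text
time_s: 1.4
tcp_pos: [0.5385, -0.0988, 0.4047]
tcp_rot: [0.0, 0.985, 0.175, -0.0]
contact_force: [1.3, -0.1, 0.6]
grip_width: 0.0922
gripper_force: 0.0
```

Request:
jog_arm(offset=[[0, 0, 0], [0, 0, 0], [0, 0, 0], [0, 0, 0], [0, 0, 0], [0, 0, 0], [0, 0, 0], [0, 0, 0], [0, 0, 0]], delta_rot=[[0, 0, -0.18], [0, 0, -0.18], [0, 0, -0.18], [0, 0, -0.18], [0, 0, -0.18], [0, 0, -0.18], [0, 0, -0.18], [0, 0, -0.18], [0, 0, 0]], claw=[0, 0, 0, 0, 0, 0, 0, 0, 0])

```text
time_s: 2.52
tcp_pos: [0.5377, -0.1006, 0.4044]
tcp_rot: [-0.0, 0.625, 0.78, -0.0]
contact_force: [-0.2, -0.6, -0.2]
grip_width: 0.0918
gripper_force: 0.0
```

```bash
python3 - <<'E'
from h import *
c=shot('wrist','w1');o=c['o'];print(o['time_s'],o['tcp_pos'],R(o['tcp_rot']),o['joint_positions'],o['contact_force'])
E
```

```text
2.525 [ 0.53767502 -0.10060208  0.40439216] [[-2.17945249e-01  9.75960854e-01 -5.29457956e-04]
 [ 9.75960886e-01  2.17945451e-01  3.59971274e-04]
 [ 4.66710825e-04 -4.38276227e-04 -9.99999795e-01]] [ 0.57731828  0.35809942 -0.55798799  1.82854106  0.21954929  1.01712526
  0.15113776] [-0.21383444 -0.56152225 -0.18345487]
```

View pics/w1.png

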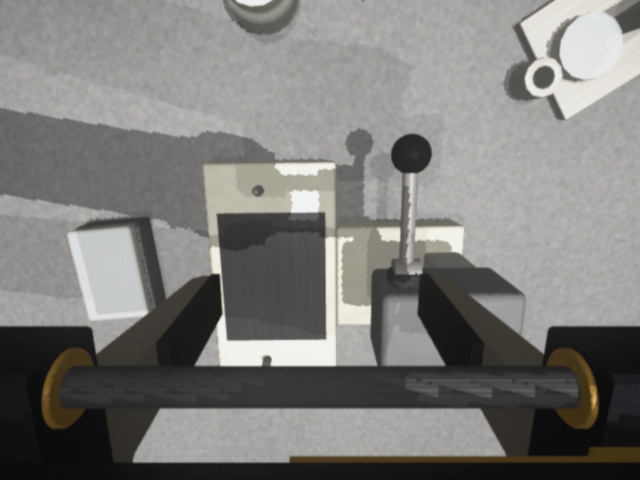

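Wrist view: ball at (411,154), left pin top (258,190), right pin top (267,360), partly behind the crossbar, carrier knuckle at (543,77).

```bash
python3 - <<'E'
from h import *
np.set_printoptions(precision=4,suppress=True)
c=load('w1')
pl=pt(c,258,189.5,.046);pr=pt(c,267,360,.046)
d=pl-pr;y=np.arctan2(-d[0],d[1]);s=(pl+pr)/2;print(pl,pr,np.linalg.norm(d),y,s)
# slab corner edges
for u,v in((205,165),(334,162)):print('slab corner',pt(c,u,v,.03))
b=pt(c,411,154,.105);print('ball',b,'depth pt',pt(c,411,154))
x=np.array([np.cos(y),np.sin(y)]);yy=np.array([-x[1],x[0]]);e=(b-s)[:2];print('ball local',e@x,e@yy)
T=R(c['o']['tcp_rot']);print('tool delta cm',100*T.T@(b+[0,0,.171]-c['o']['tcp_pos']), 'yaw tool y',np.arctan2(T[1,1],T[0,1]))
E
```

```text
[ 0.4792 -0.0866  0.046 ] [ 0.5175 -0.2481  0.046 ] 0.1660158982905085 0.23288934537904013 [ 0.4984 -0.1674  0.046 ]
slab corner [ 0.4271 -0.078   0.03  ]
slab corner [ 0.5389 -0.0503  0.03  ]
ball [ 0.5866 -0.0293  0.105 ] depth pt [ 0.5788 -0.0296  0.1387]
ball local 0.11768709584810103 0.11402010483040165
tool delta cm [ 5.8906  6.3335 12.8392] yaw tool y 0.21970884072925387
```

```bash
python3 - <<'E'
from h import *
np.set_printoptions(precision=4,suppress=True)
c=load('w1')
for n,u,v in(('slab',230,190),('tip',105,265),('table',400,60),('head',490,330),('ball',411,150),('ball',405,158),('bar',409,200),('bar',408,240),('ballL',411,140)):print(n,pt(c,u,v))
c=load('scene0');print('scene ball',pt(c,260,260),pt(c,259,258)); c=load('top0');print(pt(c,365,213))
for v in(194,195,211,212):print('bottle',[pt(load('top0'),250,v+90)[2]])
E
```

```text
slab [ 0.4526 -0.0951  0.0304]
tip [ 0.3548 -0.1854  0.0444]
table [ 0.5782  0.0499 -0.0002]
head [ 0.588  -0.0783  0.2711]
ball [ 0.5783 -0.0272  0.1379]
ball [ 0.5765 -0.0327  0.1355]
bar [ 0.5877 -0.0582  0.1298]
bar [ 0.5941 -0.0842  0.1312]
ballL [ 0.5774 -0.0213  0.1346]
scene ball [ 0.5929 -0.0275  0.1366] [ 0.5849 -0.0298  0.1355]
[ 0.5804 -0.0307  0.1325]
bottle [np.float64(0.08617908908996585)]
bottle [np.float64(0.08981411691586305)]
bottle [np.float64(0.09498075687317642)]
bottle [np.float64(0.08157773669367674)]
```

Request:
jog_arm(offset=[[3, 2.9, 0], [3, 2.9, 0], [0, 0, 4], [0, 0, 4], [0, 0, 2.9], [0, 0, 0], [0, 0, 0]], delta_rot=[[0, 0, -0.014], [0, 0, 0], [0, 0, 0], [0, 0, 0], [0, 0, 0], [0, 0, 0], [0, 0, 0]], claw=[0, 0, 0.3, 0.3, 0.3, 0.3, 0.3], grip_force=20)

```text
time_s: 3.45
tcp_pos: [0.5812, -0.0286, 0.2967]
tcp_rot: [0.001, 0.619, 0.785, 0.0]
contact_force: [-0.5, 0.6, 0.5]
grip_width: 0.0645
gripper_force: 0.0
```

Request:
jog_arm(offset=[[0, 0, 0], [0, 0, 0], [0, 0, 0], [0, 0, 0], [0, 0, 0], [0, 0, 0]], delta_rot=[[0, 0, 0], [0, 0, 0], [0, 0, 0], [0, 0, 0], [0, 0, 0], [0, 0, 0]], claw=[1, 1, 1, 1, 1, 1])

```text
time_s: 4.2
tcp_pos: [0.5815, -0.0286, 0.2961]
tcp_rot: [0.001, 0.619, 0.785, 0.001]
contact_force: [4.1, 0.5, -0.3]
grip_width: 0.0242
gripper_force: 20.0
```

Request:
jog_arm(offset=[[-0.04, 0, -0.8], [-0.12, 0, -0.79], [-0.2, 0, -0.78], [-0.27, 0, -0.75], [-0.35, 0, -0.72], [-0.42, 0, -0.68], [-0.48, 0, -0.64], [-0.55, 0, -0.59], [-0.6, 0, -0.53], [0, 0, 0]], delta_rot=[[0, 0, 0], [0, 0, 0], [0, 0, 0], [0, 0, 0], [0, 0, 0], [0, 0, 0], [0, 0, 0], [0, 0, 0], [0, 0, 0], [0, 0, 0]], claw=[1, 1, 1, 1, 1, 1, 1, 1, 1, 1])

```text
time_s: 5.45
tcp_pos: [0.5883, -0.0573, 0.3593]
tcp_rot: [0.0, 0.619, 0.786, 0.001]
contact_force: [3.5, 3.0, 3.3]
grip_width: 0.0246
gripper_force: 20.0
```

Request:
jog_arm(offset=[[-0.32, 0, -0.24], [-0.2, 0, -0.16], [0, 0, 0]], delta_rot=[[0, 0, 0], [0, 0, 0], [0, 0, 0]], claw=[1, 1, 1])

```text
time_s: 5.82
tcp_pos: [0.5894, -0.0618, 0.3629]
tcp_rot: [0.0, 0.618, 0.786, 0.001]
contact_force: [4.2, 4.4, 1.6]
grip_width: 0.0248
gripper_force: 20.0
```

Request:
jog_arm(offset=[[-0.35, 0, -0.25], [-0.35, 0, -0.25], [0, 0, 0]], delta_rot=[[0, 0, 0], [0, 0, 0], [0, 0, 0]], claw=[1, 1, 1])

```text
time_s: 6.2
tcp_pos: [0.5905, -0.0659, 0.3653]
tcp_rot: [-0.003, 0.618, 0.787, 0.003]
contact_force: [7.6, 10.9, -12.8]
grip_width: 0.0245
gripper_force: 20.0
```

Request:
jog_arm(offset=[[0.35, 0, 0.25], [0, 0, 0], [0, 0, 0], [0, 0, -3], [0, 0, -4], [5.5, -1.6, 0], [5.5, -1.6, 0], [5.5, -1.6, 0], [5.5, -1.6, 0], [5.6, -1.7, 0]], delta_rot=[[0, 0, 0], [0, 0, 0], [0, 0, 0], [0, 0, 0], [0, 0, 0], [0, 0, 0], [0, 0, 0], [0, 0, 0], [0, 0, 0], [0, 0, 0]], claw=[0.5, 0, 0, 0, 0, 0, 0, 0, 0, 0])

```text
time_s: 7.45
tcp_pos: [0.4455, 0.1835, 0.4354]
tcp_rot: [0.001, 0.62, 0.785, -0.0]
contact_force: [0.8, 1.4, 0.1]
grip_width: 0.0918
gripper_force: 0.0
```

Request:
jog_arm(offset=[[0, 0, 0], [0, 0, 0], [0, 0, 0], [0, 0, 0], [0, 0, 0], [0, 0, 0]], delta_rot=[[0, 0, -0.152], [0, 0, -0.152], [0, 0, -0.152], [0, 0, -0.152], [0, 0, 0], [0, 0, 0]], claw=[0, 0, 0, 0, 0, 0])

```text
time_s: 8.2
tcp_pos: [0.4466, 0.1823, 0.435]
tcp_rot: [0.0, 0.357, 0.934, -0.0]
contact_force: [-0.2, -0.3, -0.6]
grip_width: 0.0921
gripper_force: 0.0
```

```bash
python3 - <<'E'
from h import *
np.set_printoptions(precision=4,suppress=True)
c=shot('wrist','w2');o=c['o'];print(o['time_s'],o['tcp_pos'],R(o['tcp_rot']),o['joint_positions'],o['contact_force'])
s=shot('scene','scene1');t=shot('top','top1')
cv2.imwrite('pics/mix2.png',np.hstack([cv2.resize(c['pixels'],(500,375)),cv2.resize(s['pixels'][220:345,150:250+25],(300,300))if 0 else cv2.resize(s['pixels'][215:340,150:250],(300,375))])[:,:,::-1])
E
```

```text
8.2 [0.4466 0.1823 0.435 ] [[-0.7452  0.6669  0.0001]
 [ 0.6669  0.7452 -0.0004]
 [-0.0003 -0.0003 -1.    ]] [ 0.2694  0.2533 -0.8296  1.9269  0.215   1.0518  0.1889] [-0.2232 -0.2872 -0.6076]
```

View pics/mix2.png

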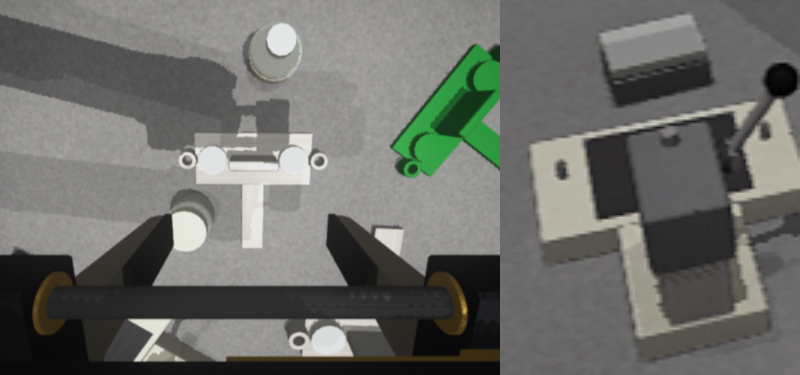

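The lever is raised. Wrist view: carrier knuckles at full-resolution pixels ~(239.5,205) and (408.5,205), with the tongue toward the bottom of the image.

```bash
python3 - <<'E'
from h import *
np.set_printoptions(precision=4,suppress=True)
c=load('w2');o=c['o']
a=pt(c,408.5,204.5,.022);b=pt(c,239.5,204.5,.022)
d=a-b;s=(a+b)/2;print(a,b,np.linalg.norm(d),'yaw',np.arctan2(-d[0],d[1]),s)
T=R(o['tcp_rot']);print(T.T@(s-o['tcp_pos'])*100, 'tool yaw',np.arctan2(T[1,1],T[0,1])-np.pi/2)
# rib points by depth
g=[pt(c,u,v) for u in range(280,370,2) for v in range(180,230)]
g=np.array([p for p in g if .052<p[2]<.062]);print('rib top',g.mean(0),len(g)); 
l=(g-s)@T;print(l.min(0),l.max(0))
E
```

```text
[0.5033 0.2518 0.022 ] [0.3889 0.1239 0.022 ] 0.17161034628025204 yaw -0.7298754529646228 [0.4461 0.1879 0.022 ]
[ 0.4176  0.3908 41.3023] tool yaw -0.7300354739952009
rib top [0.4464 0.1877 0.058 ] 442
[-0.007  -0.0302 -0.0388] [ 0.0053  0.0296 -0.0307]
```

Request:
jog_arm(offset=[[0.4, 0.4, 0], [0, 0, 5], [0, 0, 5], [0, 0, 5], [0, 0, 4], [0, 0, 2.8], [0, 0, 0], [0, 0, 0]], delta_rot=[[0, 0, 0], [0, 0, 0], [0, 0, 0], [0, 0, 0], [0, 0, 0], [0, 0, 0], [0, 0, 0], [0, 0, 0]], claw=[0, 0, 0, 0, 0, 0, 0, 0])

```text
time_s: 9.35
tcp_pos: [0.4465, 0.189, 0.2178]
tcp_rot: [0.0, 0.355, 0.935, 0.001]
contact_force: [-0.2, -0.0, 0.2]
grip_width: 0.0919
gripper_force: 0.0
```

Request:
jog_arm(offset=[[0, 0, 0], [0, 0, 0], [0, 0, 0], [0, 0, 0], [0, 0, 0], [0, 0, 0], [0, 0, 0]], delta_rot=[[0, 0, 0], [0, 0, 0], [0, 0, 0], [0, 0, 0], [0, 0, 0], [0, 0, 0], [0, 0, 0]], claw=[0.5, 0.5, 1, 1, 1, 1, 1], grip_force=45)

```text
time_s: 10.22
tcp_pos: [0.4463, 0.1883, 0.2173]
tcp_rot: [0.0, 0.356, 0.935, -0.0]
contact_force: [-0.5, -0.7, 6.3]
grip_width: 0.0594
gripper_force: 45.0
```

Request:
jog_arm(offset=[[0, 0, -0.5], [0, 0, -1], [0, 0, -2], [0, 0, -2.5], [0, 0, -2.5], [0, 0, -2.5], [0, 0, -2], [0, 0, -1.5], [0, 0, -0.5], [0, 0, 0]], delta_rot=[[0, 0, 0], [0, 0, 0], [0, 0, 0], [0, 0, 0], [0, 0, 0], [0, 0, 0], [0, 0, 0], [0, 0, 0], [0, 0, 0], [0, 0, 0]], claw=[1, 1, 1, 1, 1, 1, 1, 1, 1, 1])

```text
time_s: 11.48
tcp_pos: [0.4461, 0.1882, 0.3668]
tcp_rot: [-0.0, 0.356, 0.935, -0.0]
contact_force: [-0.9, -0.1, -3.9]
grip_width: 0.0596
gripper_force: 45.0
```

Request:
jog_arm(offset=[[-0.8, -1.0, 0], [-1.6, -2.0, 0], [-2.8, -3.5, 0], [-3.3, -4.2, 0], [-3.5, -4.4, 0], [-3.5, -4.4, 0], [-3.3, -4.2, 0], [-2.6, -3.3, 0], [-1.5, -1.9, 0], [-0.7, -0.85, 0]], delta_rot=[[0, 0, 0], [0, 0, 0], [0, 0, 0], [0, 0, 0], [0, 0, 0], [0, 0, 0], [0, 0, 0], [0, 0, 0], [0, 0, 0], [0, 0, 0]], claw=[1, 1, 1, 1, 1, 1, 1, 1, 1, 1])

```text
time_s: 12.72
tcp_pos: [0.4239, -0.1926, 0.3663]
tcp_rot: [-0.001, 0.357, 0.934, -0.0]
contact_force: [0.6, -0.2, -3.3]
grip_width: 0.0594
gripper_force: 45.0
```

Request:
jog_arm(offset=[[0, 0, 0], [0, 0, 0], [0, 0, 0], [0, 0, 0], [0, 0, 0], [0, 0, 0], [0, 0, 0], [0, 0, 0], [0, 0, 0], [0, 0, 0]], delta_rot=[[0, 0, -0.06], [0, 0, -0.12], [0, 0, -0.13], [0, 0, -0.13], [0, 0, -0.13], [0, 0, -0.13], [0, 0, -0.13], [0, 0, -0.09], [0, 0, -0.044], [0, 0, 0]], claw=[1, 1, 1, 1, 1, 1, 1, 1, 1, 1])

```text
time_s: 13.98
tcp_pos: [0.4246, -0.1902, 0.3667]
tcp_rot: [-0.0, -0.119, 0.993, 0.0]
contact_force: [0.0, -0.1, -2.9]
grip_width: 0.0597
gripper_force: 45.0
```

```bash
python3 - <<'E'
from h import *
np.set_printoptions(precision=4,suppress=True)
c=shot('wrist','w3');o=c['o'];print(o['time_s'],o['tcp_pos'],R(o['tcp_rot']),o['joint_positions'],o['contact_force'],o['wrist_torque'])
s=shot('scene','scene2');t=shot('top','top2')
a=cv2.resize(c['pixels'],(480,360));b=cv2.resize(s['pixels'][170:340,130:280],(318,360),interpolation=cv2.INTER_CUBIC)
cv2.imwrite('pics/mix3.png',np.hstack([a,b])[:,:,::-1])
E
```

```text
13.975 [ 0.4246 -0.1902  0.3667] [[-0.9719 -0.2355 -0.0008]
 [-0.2355  0.9719  0.0006]
 [ 0.0006  0.0008 -1.    ]] [ 1.0832  0.3323 -0.8518  2.0349  0.3159  0.9089  1.8694] [ 0.0044 -0.0709 -2.8528] [ 0.0878 -0.066  -0.0194]
```

View pics/mix3.png

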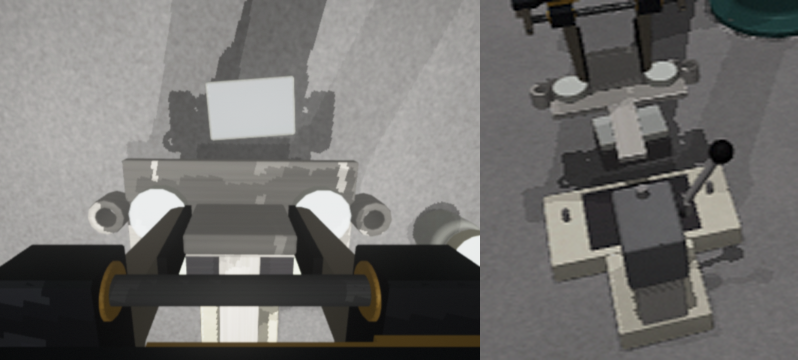

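Request:
jog_arm(offset=[[0, 0, 1], [0, 0, 2], [0, 0, 2.5], [0, 0, 2], [0, 0, 1.2], [0, 0, 0.4], [0, 0, 0]], delta_rot=[[0, 0, 0], [0, 0, 0], [0, 0, 0], [0, 0, 0], [0, 0, 0], [0, 0, 0], [0, 0, 0]], claw=[1, 1, 1, 1, 1, 1, 1])

```text
time_s: 15.0
tcp_pos: [0.425, -0.1907, 0.2761]
tcp_rot: [0.0, -0.118, 0.993, -0.0]
contact_force: [0.1, 0.4, -2.5]
grip_width: 0.0597
gripper_force: 45.0
```

Request:
jog_arm(offset=[[-0.5, 0, 0], [-1, 0, 0], [-1.5, 0, 0], [-1, 0, 0], [-0.7, 0, 0], [-0.2, 0, 0], [0, 0, 0], [0, 0, 0]], delta_rot=[[0, 0, 0], [0, 0, 0], [0, 0, 0], [0, 0, 0], [0, 0, 0], [0, 0, 0], [0, 0, 0], [0, 0, 0]], claw=[1, 1, 1, 1, 1, 1, 1, 1])

```text
time_s: 16.0
tcp_pos: [0.4721, -0.1794, 0.2759]
tcp_rot: [-0.0, -0.118, 0.993, -0.0]
contact_force: [0.4, -0.9, -3.9]
grip_width: 0.0596
gripper_force: 45.0
```

```bash
python3 - <<'E'
from h import *
np.set_printoptions(precision=4,suppress=True)
c=shot('wrist','w4');o=c['o'];print(o['time_s'],o['tcp_pos'],R(o['tcp_rot']),o['contact_force'])
p=c['pixels'][220:360]
a=cv2.resize(p[:,40:240],(800,560),interpolation=cv2.INTER_CUBIC)[:,:400*2]
# both ends, 2x scale 2.0.. : left u60-190, right u450-580, v 220-350, x3
L=cv2.resize(c['pixels'][225:355,60:190],(395,395),interpolation=cv2.INTER_CUBIC)
Rr=cv2.resize(c['pixels'][225:355,450:580],(395,395),interpolation=cv2.INTER_CUBIC)
m=np.hstack([L,Rr]);m=np.clip(m.astype(float)*1.5,0,255).astype(np.uint8)
cv2.imwrite('pics/mix4.png',m[:,:,::-1])
E
```

```text
16.0 [ 0.4721 -0.1794  0.2759] [[-0.9721 -0.2346 -0.0005]
 [-0.2346  0.9721 -0.0002]
 [ 0.0005 -0.     -1.    ]] [ 0.4086 -0.9419 -3.9344]
```

View pics/mix4.png

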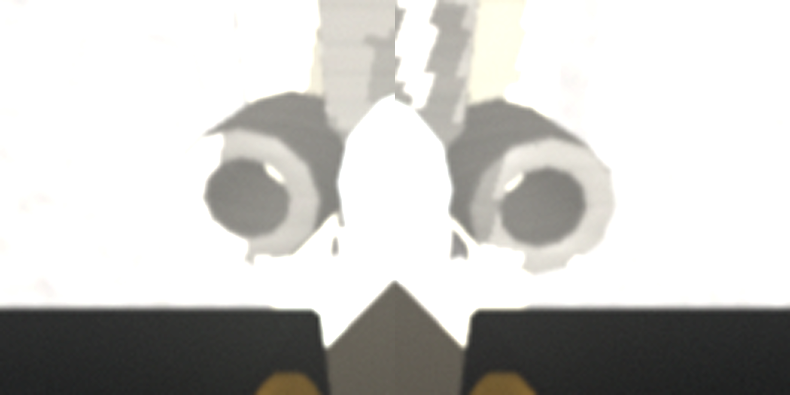

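```bash
python3 - <<'E'
from h import *
p=load('w4')['pixels']
L=cv2.resize(p[270:335,120:185],(395,395),interpolation=cv2.INTER_CUBIC)
Q=cv2.resize(p[270:335,455:520],(395,395),interpolation=cv2.INTER_CUBIC)
cv2.imwrite('pics/mix5.png',np.hstack([L,Q])[:,:,::-1])
E
```

```text
(no output)
```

View pics/mix5.png

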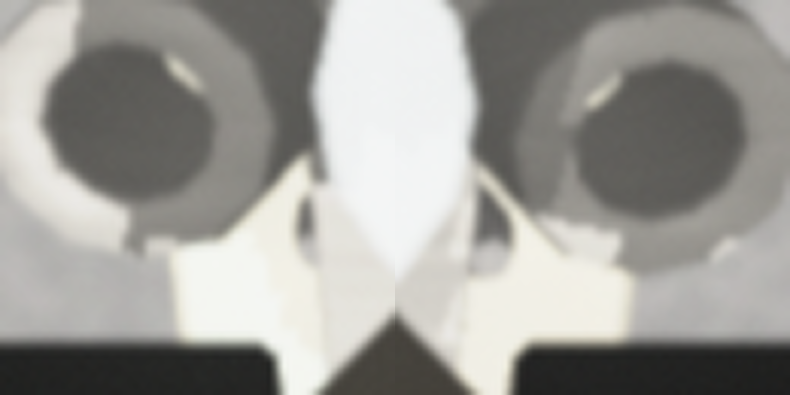

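```bash
python3 - <<'E'
from h import *
np.set_printoptions(precision=4,suppress=True)
c=load('w4');T=R(c['o']['tcp_rot']);P=c['o']['tcp_pos']
f=lambda u,v,z:(T.T@(pt(c,u,v,z)-P))*1000
print('bores',f(141.4,289.9,.0806),f(498.9,292.7,.0806))
for z in(.036,.042,.048):print(z,'pin',f(168.9,306,z),f(474.7,306,z),'tip far edge',f(170.5,314.0,z),f(471,314.0,z))
D=[(T.T@(pt(c,u,v)-P)*1000).round(1) for u,v in((171,311),(171,307),(471,309),(471,306),(473,312),(475,318))];print(np.array(D))
print('pred pins', [T.T@(np.array(q)-P)*1000 for q in((.4769,-.0897,.048),(.5167,-.2571,.048))])
E
```

```text
bores [  0.1019 -85.875  195.3004] [ -1.288   86.104  195.2943]
0.036 pin [-28.4739 -92.0457 239.885 ] [-28.4135  94.2336 239.8792] tip far edge [-33.7762 -91.5795 239.8821] [-33.7146  92.4983 239.8764]
0.042 pin [-25.7554 -89.5461 233.8864] [-25.6967  91.6662 233.8808] tip far edge [-30.9134 -89.0926 233.8836] [-30.8536  89.978  233.878 ]
0.048 pin [-23.0369 -87.0465 227.8878] [-22.9798  89.0987 227.8823] tip far edge [-28.0507 -86.6057 227.885 ] [-27.9925  87.4577 227.8797]
[[-25.7 -85.8 227. ]
 [-24.  -86.2 228.6]
 [-24.7  87.  227.4]
 [-24.   87.9 230.2]
 [-26.6  88.4 227.6]
 [-39.2  97.7 245.7]]
pred pins [array([-25.8083,  86.1189, 227.8809]), array([-25.2242, -85.9464, 227.8866])]
```

Request:
jog_arm(offset=[[-0.5, 0.07, 0], [-0.8, 0, 0], [-0.7, 0, 0], [-0.4, 0, 0], [-0.08, 0, 0], [0, 0, 0], [0, 0, 0]], delta_rot=[[0, 0, -0.005], [0, 0, 0], [0, 0, 0], [0, 0, 0], [0, 0, 0], [0, 0, 0], [0, 0, 0]], claw=[1, 1, 1, 1, 1, 1, 1])

```text
time_s: 16.92
tcp_pos: [0.4962, -0.1728, 0.2759]
tcp_rot: [-0.0, -0.121, 0.993, -0.0]
contact_force: [0.7, 0.4, -3.0]
grip_width: 0.0593
gripper_force: 45.0
```

Request:
jog_arm(offset=[[0, 0, 0.3], [0, 0, 0.3], [0, 0, 0.3], [0, 0, 0.3], [0, 0, 0]], delta_rot=[[0, 0, 0], [0, 0, 0], [0, 0, 0], [0, 0, 0], [0, 0, 0]], claw=[1, 1, 1, 1, 1])

```text
time_s: 17.55
tcp_pos: [0.4963, -0.1726, 0.2637]
tcp_rot: [-0.0, -0.121, 0.993, 0.0]
contact_force: [0.1, 0.1, -2.3]
grip_width: 0.0592
gripper_force: 45.0
```

Request:
jog_arm(offset=[[0, 0, 0.3], [0, 0, 0.3], [0, 0, 0.3], [0, 0, 0]], delta_rot=[[0, 0, 0], [0, 0, 0], [0, 0, 0], [0, 0, 0]], claw=[1, 1, 1, 1])

```text
time_s: 18.05
tcp_pos: [0.4963, -0.1727, 0.2547]
tcp_rot: [-0.0, -0.121, 0.993, 0.0]
contact_force: [0.2, -0.0, -3.4]
grip_width: 0.0595
gripper_force: 45.0
```

Request:
jog_arm(offset=[[0, 0, 0.3], [0, 0, 0.25], [0, 0, 0.15], [0, 0, 0]], delta_rot=[[0, 0, 0], [0, 0, 0], [0, 0, 0], [0, 0, 0]], claw=[1, 1, 1, 1])

```text
time_s: 18.55
tcp_pos: [0.4964, -0.1727, 0.2478]
tcp_rot: [-0.0, -0.121, 0.993, 0.0]
contact_force: [0.3, -0.0, -3.6]
grip_width: 0.0595
gripper_force: 45.0
```

Request:
jog_arm(offset=[[0, 0, 0.07], [0, 0, 0], [0, 0, 0], [0, 0, 0], [0, 0, 0]], delta_rot=[[0, 0, 0], [0, 0, 0], [0, 0, 0], [0, 0, 0], [0, 0, 0]], claw=[1, 1, 0.5, 0, 0])

```text
time_s: 19.18
tcp_pos: [0.4966, -0.1727, 0.2476]
tcp_rot: [0.0, -0.121, 0.993, -0.0]
contact_force: [-0.1, 0.1, -0.0]
grip_width: 0.0779
gripper_force: 0.0
```

Request:
jog_arm(offset=[[0, 0, 0], [0, 0, -2], [0, 0, -4], [0, 0, -5], [0, 0, -5], [0, 0, -3], [0, 0, 0]], delta_rot=[[0, 0, 0], [0, 0, 0], [0, 0, 0], [0, 0, 0], [0, 0, 0], [0, 0, 0], [0, 0, 0]], claw=[0, 0, 0, 0, 0, 0, 0])

```text
time_s: 20.05
tcp_pos: [0.4969, -0.1722, 0.4407]
tcp_rot: [0.002, -0.121, 0.993, -0.002]
contact_force: [-0.2, 0.6, -0.1]
grip_width: 0.0918
gripper_force: 0.0
```

```bash
python3 - <<'E'
from h import *
np.set_printoptions(precision=4,suppress=True)
c=shot('wrist','w5');o=c['o'];print(o['time_s'],o['tcp_pos'],np.array(o['tcp_rot']),o['joint_positions'])
s=shot('scene','scene3');
# plate heights
T=R(o['tcp_rot']);P=np.array(o['tcp_pos']);M=c2w(c)
v,u=np.mgrid[0:480,0:640];d=c['depth'];X=np.stack([(u-c['cx'])/c['fx']*d,(v-c['cy'])/c['fy']*d,d],-1)@M[:3,:3].T+M[:3,3]
l=(X-[.4963,-.1727,0])@T  # tool axes: x=-stage x, y=stage y, z=-z
def z(x,y,r=.004):
    m=(abs(l[...,0]+x)<r)&(abs(l[...,1]-y)<r)&(d>0);return np.median(X[m][:,2]) if m.sum() else None,m.sum()
for n,x,y in(('plateFL',-.03,.06),('plateFR',-.03,-.06),('dishL',0,.055),('dishR',0,-.055),('rib',0,0),('knL',-.009,.086),('knR',-.009,-.086),('tongue',.06,0),('slabL',-.03,.1),('slabR',-.03,-.1)):print(n,z(x,y))
a=cv2.resize(c['pixels'],(480,360));b=cv2.resize(s['pixels'][200:350,145:278],(319,360),interpolation=cv2.INTER_CUBIC)
cv2.imwrite('pics/mix6.png',np.hstack([a,b])[:,:,::-1])
E
```

```text
20.05 [ 0.4969 -0.1722  0.4407] [ 0.0024 -0.1209  0.9927 -0.0019] [ 0.9776  0.3485 -0.8627  1.8262  0.2986  1.0961  1.8205]
plateFL (np.float64(0.34876504623577054), np.int64(940))
plateFR (np.float64(0.35212968875505823), np.int64(1508))
dishL (np.float64(0.05008825613235829), np.int64(65))
dishR (np.float64(0.34260545790870095), np.int64(1407))
rib (np.float64(0.08868258878729882), np.int64(82))
knL (np.float64(0.05026744162726704), np.int64(91))
knR (np.float64(0.05123911838452053), np.int64(90))
tongue (np.float64(0.03848148477379898), np.int64(57))
slabL (np.float64(0.030444700268362213), np.int64(71))
slabR (np.float64(0.030657488804227057), np.int64(70))
```

View pics/mix6.png

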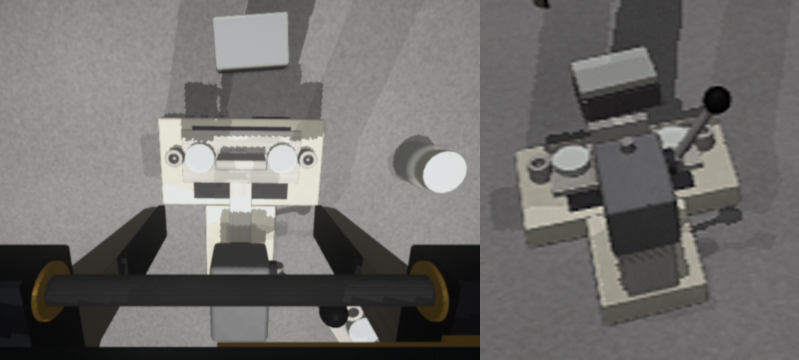

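The carrier is seated: tongue top at 38.5 mm, knuckles ~51 mm, level. Back to the lever.

Request:
jog_arm(offset=[[0, 0, 0], [0, 0, 0], [0, 0, 0], [0, 0, 0], [0, 0, 0], [0, 0, 0], [0, 0, 0], [0, 0, 0], [0, 0, 0], [0, 0, 0]], delta_rot=[[0, 0, 0.1745], [0, 0, 0.1745], [0, 0, 0.1745], [0, 0, 0.1745], [0, 0, 0.1745], [0, 0, 0.1745], [0, 0, 0.1745], [0, 0, 0.1745], [0, 0, 0.1745], [0, 0, 0]], claw=[0, 0, 0, 0, 0, 0, 0, 0, 0, 0])

```text
time_s: 21.4
tcp_pos: [0.4961, -0.1725, 0.436]
tcp_rot: [-0.001, 0.615, 0.788, -0.0]
contact_force: [0.1, -0.6, 0.1]
grip_width: 0.0919
gripper_force: 0.0
```

Request:
jog_arm(offset=[[2.8, 3.8, 0], [2.8, 3.8, 0], [2.8, 3.8, 0], [0, 0, 0], [0, 0, 0]], delta_rot=[[0, 0, 0], [0, 0, 0], [0, 0, 0], [0, 0, 0], [0, 0, 0]], claw=[0, 0, 0, 0, 0])

```text
time_s: 22.02
tcp_pos: [0.5865, -0.0642, 0.4363]
tcp_rot: [-0.001, 0.616, 0.788, -0.001]
contact_force: [-0.7, -0.5, -0.2]
grip_width: 0.0917
gripper_force: 0.0
```

```bash
python3 - <<'E'
from h import *
np.set_printoptions(precision=4,suppress=True)
o=observe();c=camera('scene')
p=c['pixels'].astype(int);d=c['depth'];M=c2w(c)
v,u=np.mgrid[0:480,0:640];X=np.stack([(u-c['cx'])/c['fx']*d,(v-c['cy'])/c['fy']*d,d],-1)@M[:3,:3].T+M[:3,3]
m=(p.sum(-1)<90)&(np.linalg.norm(X-[.5887,-.0626,.19],axis=-1)<.025)
T=R(o['tcp_rot']);P=np.array(o['tcp_pos'])
print(o['time_s'],P,T,m.sum(),X[m].mean(0) if m.sum() else 0)
print('to ball mm',T.T@(np.array([.5887,-.0626,.190])-P)*1000)
E
```

```text
22.025 [ 0.5865 -0.0642  0.4363] [[-0.242   0.9703 -0.0021]
 [ 0.9703  0.242  -0.0002]
 [ 0.0003 -0.0021 -1.    ]] 95 [ 0.5959 -0.0619  0.1969]
to ball mm [  0.9904   3.0088 246.286 ]
```

Request:
jog_arm(offset=[[0.1, 0.3, 2], [0, 0, 3], [0, 0, 2.5], [0, 0, 0], [0, 0, 0], [0, 0, 0], [0, 0, 0], [0, 0, 0], [0, 0, 0], [0, 0, 0]], delta_rot=[[0, 0, 0], [0, 0, 0], [0, 0, 0], [0, 0, 0], [0, 0, 0], [0, 0, 0], [0, 0, 0], [0, 0, 0], [0, 0, 0], [0, 0, 0]], claw=[0, 0, 0, 0.3, 1, 1, 1, 1, 1, 1], grip_force=40)

```text
time_s: 23.32
tcp_pos: [0.5898, -0.062, 0.3624]
tcp_rot: [0.0, 0.616, 0.787, 0.0]
contact_force: [1.5, 0.0, -2.7]
grip_width: 0.0243
gripper_force: 40.2
```

Request:
jog_arm(offset=[[0.32, 0, 0.24], [0.6, 0, 0.53], [0.55, 0, 0.59], [0.48, 0, 0.64], [0.42, 0, 0.68], [0.35, 0, 0.72], [0.27, 0, 0.75], [0.2, 0, 0.78], [0.12, 0, 0.79], [0, 0, 0]], delta_rot=[[0, 0, 0], [0, 0, 0], [0, 0, 0], [0, 0, 0], [0, 0, 0], [0, 0, 0], [0, 0, 0], [0, 0, 0], [0, 0, 0], [0, 0, 0]], claw=[1, 1, 1, 1, 1, 1, 1, 1, 1, 1])

```text
time_s: 24.58
tcp_pos: [0.5818, -0.029, 0.3041]
tcp_rot: [-0.0, 0.616, 0.788, 0.001]
contact_force: [5.2, 4.1, -0.6]
grip_width: 0.0243
gripper_force: 40.0
```

Request:
jog_arm(offset=[[0.04, 0, 0.8], [-0.04, 0, 0.8], [-0.12, 0, 0.7], [0, 0, 0]], delta_rot=[[0, 0, 0], [0, 0, 0], [0, 0, 0], [0, 0, 0]], claw=[1, 1, 1, 1])

```text
time_s: 25.08
tcp_pos: [0.5821, -0.0301, 0.2809]
tcp_rot: [-0.0, 0.616, 0.788, 0.001]
contact_force: [5.2, 5.6, -0.7]
grip_width: 0.0241
gripper_force: 40.0
```

Request:
jog_arm(offset=[[-0.05, 0, 0.25], [-0.06, 0, 0.25], [0, 0, 0]], delta_rot=[[0, 0, 0], [0, 0, 0], [0, 0, 0]], claw=[1, 1, 1])

```text
time_s: 25.45
tcp_pos: [0.5823, -0.031, 0.2764]
tcp_rot: [-0.0, 0.616, 0.788, 0.001]
contact_force: [4.9, 5.1, 1.3]
grip_width: 0.0241
gripper_force: 40.0
```

Request:
jog_arm(offset=[[-0.05, 0, 0.25], [0, 0, 0]], delta_rot=[[0, 0, 0], [0, 0, 0]], claw=[1, 1])

```text
time_s: 25.7
tcp_pos: [0.5825, -0.0313, 0.2749]
tcp_rot: [-0.0, 0.616, 0.788, 0.001]
contact_force: [1.8, 4.8, 7.8]
grip_width: 0.024
gripper_force: 40.0
```

Request:
jog_arm(offset=[[-0.05, 0, 0.3], [-0.05, 0, 0.3], [0, 0, 0], [0, 0, 0]], delta_rot=[[0, 0, 0], [0, 0, 0], [0, 0, 0], [0, 0, 0]], claw=[1, 1, 1, 1])

```text
time_s: 26.2
tcp_pos: [0.5828, -0.032, 0.271]
tcp_rot: [0.001, 0.616, 0.788, 0.001]
contact_force: [-4.5, 4.2, 23.5]
grip_width: 0.0241
gripper_force: 40.0
```

Request:
jog_arm(offset=[[0, 0, -0.2], [0, 0, 0], [0, 0, 0], [0, 0, 0], [0, 0, 0], [0, 0, -3], [0, 0, -5], [0, 0, -5], [0, 0, -3], [0, 0, 0]], delta_rot=[[0, 0, 0], [0, 0, 0], [0, 0, 0], [0, 0, 0], [0, 0, 0], [0, 0, 0], [0, 0, 0], [0, 0, 0], [0, 0, 0], [0, 0, 0]], claw=[1, 0.5, 0, 0, 0, 0, 0, 0, 0, 0])

```text
time_s: 27.45
tcp_pos: [0.5829, -0.0335, 0.4329]
tcp_rot: [0.002, 0.617, 0.787, 0.001]
contact_force: [-0.1, 0.2, -0.3]
grip_width: 0.0918
gripper_force: 0.0
```

```bash
python3 - <<'E'
from h import *
np.set_printoptions(precision=4,suppress=True)
c=shot('wrist','w7');o=c['o'];print(o['time_s'],o['tcp_pos'],o['contact_force'],o['grip_width'])
s=shot('scene','scene4');M=c2w(c);d=c['depth']
v,u=np.mgrid[0:480,0:640];X=np.stack([(u-c['cx'])/c['fx']*d,(v-c['cy'])/c['fy']*d,d],-1)@M[:3,:3].T+M[:3,3]
m=(c['pixels'].astype(int).sum(-1)<100)&(np.linalg.norm(X-[.582,-.031,.11],axis=-1)<.03);print('ball top',m.sum(),X[m].max(0),X[m].mean(0))
a=cv2.resize(c['pixels'],(480,360));b=cv2.resize(s['pixels'][200:350,145:278],(319,360),interpolation=cv2.INTER_CUBIC)
cv2.imwrite('pics/mix7.png',np.hstack([a,b])[:,:,::-1])
E
```

```text
27.45 [ 0.5829 -0.0335  0.4329] [-0.1172  0.1706 -0.281 ] 0.09176983051749443
ball top 103 [ 0.593  -0.0187  0.1188] [ 0.5828 -0.0251  0.1149]
```

View pics/mix7.png

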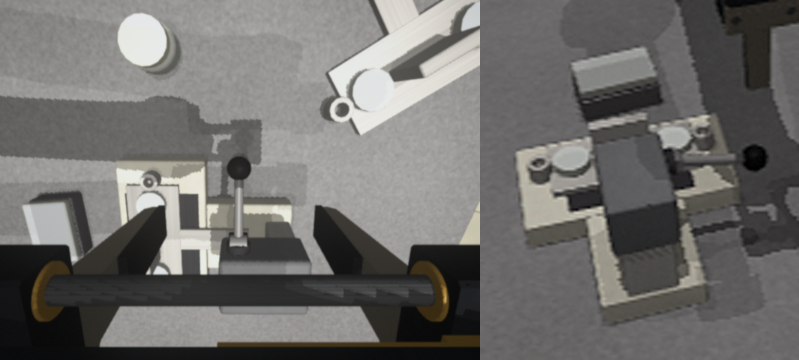

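The lever is fully down, with the ball centre at ~106 mm (0.03 rad from the lower stop would be ~107 mm). The carrier is seated and the bystanders are untouched.

```bash
python3 -c "
from rig import hand_in
print(hand_in())"
```

```text
the job is handed in; nothing more can be done
None
```

The carrier is mounted on the stage with both knuckles home on the pins, and the lever is pressed down on the tongue and released. The job was handed in at about 27.5 s of the 67 s allowed, and hand-in gave no verdict.

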